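Slide a valve block under the gauging hood to its stop

TASK

Load the valve block into the gauging fixture: without lifting it off its track, slide it along the cross lane to the end, then push it in under the hood until its leading face rests against the hidden stop. Push with feeling, since the stop is only held by a friction clamp and must not be shoved from its setting, and leave everything else on the bench where it is.

Things in the scene. Friction and masses are not known exactly. Their poses are not given: they have to be found in the camera images.
- fixture: Fixed gauging fixture, yaw up to 0.25 rad: aluminium plate 310 x 372 mm, top at z = 12 mm, with blue rails forming an L-shaped track and a grey-roofed low hood. Origin on the table under the channel's centre line at the hood's mouth. x points into the hood (away from the robot), y left, z up; the points' numbers are in this frame, in mm. The plate spans x -155 to 155, y -310 to 62.
- lane (a point): Centre line of the cross lane at its open right end, on the plate: fixture (-77, -310, 12). The lane runs along y between a low back rail (x -150 to -135, 10 high above the plate) and the front rail (x -19 to -4, y -310 to -47.5, 24 high); fingers can pass above the back rail.
- lane_end (a point): Point on the plate at the end wall that closes the lane at the left: fixture (-77, 47.5, 12). The wall is 24 high above the plate and in line with the hood channel's left wall, so a block touching it stands before the opening, with 5 mm to spare on its right.
- mouth (a point): Middle of the hood's mouth, on the plate: fixture (0, 0, 12). The opening and the channel behind it are 95 wide (y -47.5 to 47.5), 39 high under the roof; channel x 0 to 140, roof x 0 to 150, y -62.5 to 62.5, its top 45 above the plate; a black manifold stands on the roof at x 110 to 140, to 89 above the plate.
- hood (a point): Middle of the hood's roof top: fixture (75, 0, 57). Below it, unseen, is a brass stop 70 wide, 27 high whose face is set anew each time anywhere from x = 55 to x = 95: it can only be felt, when the block will go no further. A friction clamp holds it: it stands pushes up to about 25 N and slips deeper if pushed harder.
- block: The part: dark machined valve block 110 (x) x 90 (y) x 34 mm, 0.35 to 0.65 kg, two rows of bores on its flat top; too wide to grasp. Origin: centre of its underside; x along its length, as the fixture's within 0.025 rad. Starts flat on the plate in the lane, 3 mm of play to either rail, its origin 125 to 200 mm right of the channel's centre line. Sliding it (oiled) takes 1 to 6 N.
- setting_ring: bystander, to be left alone: steel setting ring, 48 mm across, 18 mm high, lying on the fixture's plate beyond the front rail; origin at the centre of its underside
- wrench: bystander, to be left alone: small steel wrench, 130 mm long, lying on the fixture's plate beyond the front rail; origin near its middle, on its underside
- oil: bystander, to be left alone: white squeeze bottle with black cap, 48 mm across, 130 mm high, standing on the table left of the fixture; origin at its foot
- jar: bystander, to be left alone: glass jar, 64 mm across, 70 mm high, left of the fixture; origin at its foot
- case: bystander, to be left alone: closed wooden gauge case 90 x 60 x 28 mm, right of the fixture; origin at the centre of its underside
- tray: bystander, to be left alone: open blue tray 120 x 90 x 30 mm, on the table left of the fixture; origin at the centre of its underside
- dish: bystander, to be left alone: steel dish 80 mm across, 30 mm high, right of the fixture; origin at its foot
Things that resemble listed ones, but are neither listed nor needed, are in the scene too. Leave any yellow look-alike of the block alone.

How it is judged:
On the way:
1. the block has been slid to the left end of the cross lane, in front of the hood's opening (y of block in the frame of fixture above -0.006 m and x of block in the frame of fixture below -0.03 m).
At the end, for the whole second after the job is handed in: The block lies flat and at rest in the channel under the hood, in line with it within 0.06 rad, its leading face within 3 mm of the hidden stop (x of stop_c0 in the frame of block below 0.064 m and x of block in the frame of fixture above -0.01 m and angle between the x axis of block and the x axis of fixture, either way round below 0.06 rad and z of block in the frame of fixture below 0.016 m and linear speed of block below 0.01 m/s); the robot touches nothing.
It fails at once if the stop is shoved more than 5 mm from its setting (distance of stop_c0 from where it was at the start of the episode above 0.005 m).
It fails at once if the block is lifted more than 10 mm off the plate (z of block in the frame of fixture above 0.022 m).
It fails at once if a bystander is moved more than 30 mm (distance of any of setting_ring, wrench, oil, jar, case, tray, dish from where it was at the start of the episode above 0.03 m).
It also fails if it takes over 64 s, if anything falls off the work surface, if the arm or the gripper's body presses on something with over 40 N, if the wrist force passes 120 N, or if a joint passes its speed limit or range.

ROBOT

A 6-joint arm with a two-finger parallel gripper is mounted at the origin on the work surface. World frame = base frame: x ahead of the robot, y to its left, z up, the work surface at z = 0. Lengths are in m, angles in rad, forces in N, time in s.
With the tool pointing down it reaches from about 0.35 to 0.85 m from the base axis. Payload 8.1 kg.
Tool frame: the origin (TCP) lies between the finger pads; the fingertips stand 11 mm ahead of it and the grasp point (between the pads) lies 8 mm behind it; y points along the fingers, x is the direction in which the jaws open and shut, and the axes are right-handed (so a half turn about y gives the same grasp; the last joint's range is limited). The gripper opens to 93 mm and grips with 3 to 60 N. Pads are 15 mm wide; open, the fingers measure 128 mm over their backs; the gripper's body (75 mm by 188 mm) begins 65 mm behind the grasp point.
Start: joints at [-1.369, 0.13, 1.488, -0, 1.523, -0.085], TCP at [0.17, -0.575, 0.23] pointing down, gripper open.
Joint ranges: [-2.96, 2.96], [-0.89, 2.26], [0.02, 2.5], [-1.34, 4.48], [0, 2.73], [-2.66, 2.66]. Speed limits (rad/s): [2.39, 2.39, 2.79, 3.14, 3.14, 3.14].

INTERFACE

Orientations are given as a rotation vector (axis times angle).
In Python, from plant import readout, optics, robot gives the robot as it stands.
- The arm moves only by the shell command python3 -m creep 'ROWS' [FORCE]. ROWS is JSON, a list that holds one entry, the list of rows, each a list of 7 numbers: the closure, from 0 (fully open) to 1 (shut), then the shift along the tool's x, y, z in cm, then the turn, a rotation vector about the tool's x, y, z in degrees. In form: [[[grip, x, y, z, wx, wy, wz], ...]]. A call has exactly 8 rows; each row shifts and turns the pose as measured when the row begins, along the tool's axes as they then stand; what a row does not reach is not made up. A row lasts 1/10 s, in which the tool goes at most 50 mm and 8.59 degrees, less where a joint would pass 70% of its speed; a pose out of reach is approached as far as the arm can. A call is refused whole if a number of a shift passes 5 or a number of a turn 8.59, either way. A call with a gripper value outside its range is refused whole. The fingers move at their own pace and stop on an object; FORCE is the grip in N (left out, the last holds). Time passes only in rows, so rows that do not move let the fingers close, or fill a call up. It gives the time, the measured TCP pose, the force and the opening at its end, in the units of the state.
- readout.read_state(): the state, without advancing time (a new reading comes with each control period).
- optics.read_camera(name): name is "scene" or "side" or "wrist"; returns a dict with "frame" (384x512x3 uint8, red, green, blue), "depth" (384x512 float32, m along the optical axis (not along the pixel's ray), 0 where there is no reading), "intrinsics" (3x3 intrinsics, pixels), "R" (3x3) and "t" (3): a world point X has camera coordinates R X + t. Camera axes: x right, y down, z forward; pixel columns grow to the right and rows downward; lengths in m; the calibration is good to about 2 mm. A picture is of the moment at which its call begins.
- robot.close_job(): hands the job in, once; it reports no verdict.
The state is a dict: "t": time; "q": joint angles; "dq": joint speeds; "joint_torque": joint torques, N m; "tool_pos": TCP position; "orientation": TCP orientation; "force": force on the tool from outside, world axes, zero at the start; "wrist_torque": the same for the moment, N m; "opening": finger opening in m.
Only numpy, scipy, OpenCV 4.12 (cv2) and the standard library are available. Lean on these libraries where they do the work, as an engineer would, in place of code of your own. Each camera call takes 0.05 s, during which the arm holds its last target. There are 200 camera calls.

## Working session

There is one attempt and no reset: what is moved stays moved. The work goes in short steps, Python scripts to look and compute and a shell command to move; the robot and the scene stay as the last step left them, time stands still between calls to the robot, and variables do not carry over. Pictures are saved under pics/ and viewed, about 8 in all and at most 12, crops included, and the job is handed in when it is done.

```bash
ls; mkdir -p pics
python3 - <<'E'
from plant import readout, optics
import cv2,numpy as np
s=readout.read_state(); print({k:np.round(v,3).tolist() for k,v in s.items()})
for n in("scene","side"):
    c=optics.read_camera(n); cv2.imwrite(f"pics/{n}0.png",c["frame"][:,:,::-1]); np.savez(f"pics/{n}0.npz",**c); print(n,c["t"],c["R"].round(2).tolist(), (-c["R"].T@c["t"]).round(3))
E
```

```text
pics
{'t': 0.0, 'q': [-1.369, 0.131, 1.489, -0.0, 1.523, -0.085], 'dq': [0.0, -0.001, 0.0, -0.0, -0.002, -0.0], 'joint_torque': [0.001, -55.985, -49.176, 0.077, 0.036, -0.0], 'tool_pos': [0.17, -0.575, 0.229], 'orientation': [-1.33, 0.996, -0.994], 'force': [-0.474, -0.548, 0.646], 'wrist_torque': [0.07, -0.023, 0.011], 'opening': 0.093}
scene [-0.0774317  -0.37749994  1.73942591] [[0.17, 0.99, -0.02], [0.76, -0.14, -0.64], [-0.63, 0.09, -0.77]] [ 1.397 -0.136  1.097]
side [-0.53444722  0.15515526  0.95380912] [[0.94, -0.33, 0.0], [-0.21, -0.61, -0.76], [0.25, 0.72, -0.65]] [ 0.295 -0.766  0.739]
```

View pics/scene0.png

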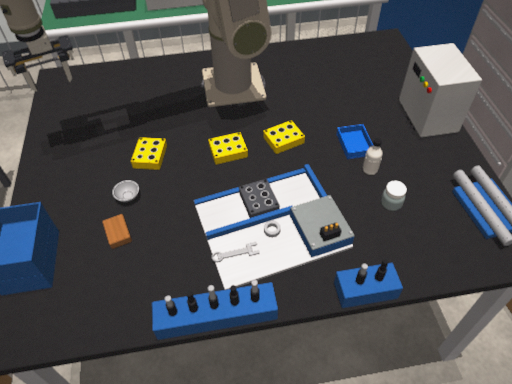

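View pics/side0.png

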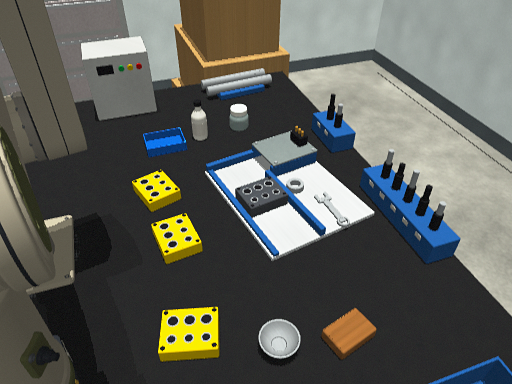

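Run:
```python
from scipy.spatial.transform import Rotation as R
print(R.from_rotvec([-1.33,0.996,-0.994]).as_matrix().round(3))
```

```text
[[ 0.283 -0.     0.959]
 [-0.959  0.002  0.283]
 [-0.002 -1.     0.   ]]
```

```bash
cat > h.py <<'E'
import numpy as np,cv2
from plant import readout, optics
from scipy.spatial.transform import Rotation as Ro
def cloud(c):
    d=c["depth"];v,u=np.indices(d.shape);K=c["intrinsics"]
    P=np.stack([(u-K[0,2])/K[0,0]*d,(v-K[1,2])/K[1,1]*d,d],-1)
    return (P-c["t"])@c["R"]   # world
def plane(c,uv,z):
    K=c["intrinsics"];r=np.c_[np.reshape(uv,(-1,2)),np.ones(len(np.reshape(uv,(-1,2))))]@np.linalg.inv(K).T@c["R"]
    o=-c["R"].T@c["t"];return o+r*((z-o[2])/r[:,2])[:,None]
def biggest(m,near=None):
    n,l,s,ce=cv2.connectedComponentsWithStats(m.astype(np.uint8))
    if near is not None: return l==l[near[1],near[0]]
    return l==1+np.argmax(s[1:,4])
E
python3 - <<'E'
from h import *
for n,seed in(("scene",(230,212)),("side",(310,230))):
    c=dict(np.load(f"pics/{n}0.npz"));P=cloud(c);f=c["frame"].astype(int)
    print(n,"table z",np.median(P[300:,:,2][np.abs(P[300:,:,2])<.05]))
    roi=(P[...,0]>.25)&(P[...,0]<1.1)&(abs(P[...,1])<.6)
    m=roi&(P[...,2]>.006)&(P[...,2]<.064)
    l=biggest(m,seed); q=P[l]
    print(l.sum(),cv2.minAreaRect(q[:,:2].astype(np.float32)*1000),"z pct",np.percentile(q[:,2],[5,25,50,75,95]).round(4))
    print(cv2.boxPoints(cv2.minAreaRect(q[:,:2].astype(np.float32)*1000)).round())
    # white plate only, ray to z=.012
    hsv=cv2.cvtColor(c["frame"],cv2.COLOR_RGB2HSV)
    dark=l&(hsv[...,2]<110)&(hsv[...,1]<90)&(P[...,2]>.03)
    dark=biggest(cv2.morphologyEx(dark.astype(np.uint8),cv2.MORPH_CLOSE,np.ones((5,5))))
    dk=dark&(P[...,2]>.041)
    vu=np.argwhere(dk)[:,::-1]; q=P[dk]
    print("block",dk.sum(),cv2.minAreaRect(q[:,:2].astype(np.float32)*1000),np.median(q[:,2]),vu.mean(0))
E
```

```text
scene table z 0.001529191672762505
15619 ((725.1939697265625, -52.752166748046875), (438.8686828613281, 587.7171630859375), 7.836578369140625) z pct [0.0108 0.014  0.0231 0.0571 0.0622]
[[ 468.  208.]
 [ 548. -374.]
 [ 983. -314.]
 [ 903.  268.]]
block 908 ((958.9083251953125, -41.438316345214844), (108.41917419433594, 889.528564453125), 84.75148010253906) 0.04769688265934639 [258.24559471 196.44603524]
side table z 0.00017331921848069215
11536 ((658.241455078125, 12.004669189453125), (312.4241943359375, 381.3710021972656), 10.197917938232422) z pct [0.0102 0.0121 0.0143 0.0354 0.0573]
[[ 471.  172.]
 [ 538. -203.]
 [ 846. -148.]
 [ 778.  227.]]
block 959 ((478.2159423828125, -366.600341796875), (867.909912109375, 132.51800537109375), 74.03257751464844) 0.046102044666353835 [260.90093848 192.47549531]
```

```bash
cat >> h.py <<'E'
YAW=np.deg2rad(10.2);O=np.array([.636,.134,0])
F=np.array([[np.cos(YAW),-np.sin(YAW),0],[np.sin(YAW),np.cos(YAW),0],[0,0,1]])
def fix(P): return (P-O)@F   # world->fixture
def tool():
    s=readout.read_state();M=Ro.from_rotvec(s["orientation"]).as_matrix();return s,fix(s["tool_pos"])*1000,F.T@M
E
python3 - <<'E'
from h import *
for n in("scene","side"):
    c=dict(np.load(f"pics/{n}0.npz"));P=cloud(c);Q=fix(P)*1000;hsv=cv2.cvtColor(c["frame"],cv2.COLOR_RGB2HSV).astype(int)
    x,y,z=Q[...,0],Q[...,1],Q[...,2]
    on=(abs(x)<165)&(y>-320)&(y<72)
    w=on&(hsv[...,1]<60)&(hsv[...,2]>170)&(abs(z-12)<5)
    # plate edges per side; line fit
    for nm,a,b,rng,hi in(("x-far 155",x,y,(-280,-100),1),("x-near blue/white -155",x,y,(-280,-30),0),("y right -310",y,x,(-120,140),0)):
        e=[];bs=np.arange(rng[0],rng[1],8)
        mm=on&(z>7)&(z<40) if 'near' in nm or 'right' in nm else w
        for t in bs:
            s=a[mm&(b>=t)&(b<t+8)]
            e.append(np.percentile(s,98 if hi else 2) if len(s)>5 else np.nan)
        e=np.array(e);k=~np.isnan(e);p=np.polyfit(bs[k]+4,e[k],1);print(n,nm,"slope %.4f at0 %.1f med %.1f"%(p[0],p[1],np.median(e[k])))
    bl=on&(hsv[...,0]>100)&(hsv[...,0]<130)&(hsv[...,1]>120)
    fr=bl&(abs(z-36)<4)&(y<-60)&(abs(x)<60); print("front rail top x",np.percentile(x[fr],[3,50,97]).round(1),"slope",np.polyfit(y[fr],x[fr],1)[0].round(4), "z",np.median(z[fr]))
    br=bl&(abs(z-22)<4)&(x<-110)&(y<20);print("back rail x",np.percentile(x[br],[3,50,97]).round(1),"slope",np.polyfit(y[br],x[br],1)[0].round(4))
    lw=bl&(abs(z-36)<5)&(y>30)&(x<-10);print("left wall y",np.percentile(y[lw],[3,50,97]).round(1))
    rf=on&(abs(z-57)<5)&(hsv[...,1]<70)&(x>-20)&(y>-80);print("roof x",np.percentile(x[rf],[1,99]).round(1),"y",np.percentile(y[rf],[1,99]).round(1),"z",np.median(z[rf]))
    dk=on&(abs(z-46)<5)&(hsv[...,2]<130)&(x<-12)&(y<-40)
    print("block x",np.percentile(x[dk],[1,99]).round(1),"y",np.percentile(y[dk],[1,99]).round(1),dk.sum(),"rect",cv2.minAreaRect(Q[dk][:,:2].astype(np.float32)))
    o=[("jar/oil/left", (P[...,2]>.02)&(y>75)&(y<300)&(abs(x)<250)&(P[...,2]<.2))]
    for nm,m in o:print(nm,"y min",np.percentile(y[m],1).round(),"x",np.percentile(x[m],[1,99]).round())
E
```

```text
scene x-far 155 slope 0.0068 at0 152.1 med 150.8
scene x-near blue/white -155 slope 0.2384 at0 -63.4 med -142.5
scene y right -310 slope -0.0257 at0 -298.5 med -302.4
front rail top x [-19.7 -10.9  -4.4] slope -0.0021 z 36.83461241560211
back rail x [-152.8 -142.5 -135.4] slope -0.004
left wall y [48.8 54.8 63.4]
roof x [ -0.8 147.1] y [-59.2  63.6] z 58.418676049147194
block x [-132.9  -22.4] y [-171.6  -86.1] 710 rect ((-77.31989288330078, -128.73582458496094), (88.28044128417969, 116.63170623779297), 88.20520782470703)
jar/oil/left y min 208.0 x [-229.   82.]
side x-far 155 slope 0.0204 at0 152.4 med 148.8
side x-near blue/white -155 slope -0.0134 at0 -154.0 med -151.8
side y right -310 slope 0.0004 at0 -307.0 med -306.6
front rail top x [-19.2 -12.4  13.1] slope 0.0507 z 35.90441718883812
back rail x [-150.  -143.8 -136.3] slope -0.0021
left wall y [47.2 52.7 62.5]
roof x [  0. 146.] y [-61.6  63.3] z 57.28950199705982
block x [-132.4  -25.5] y [-173.3  -86.4] 831 rect ((-78.894775390625, -129.41246032714844), (109.84258270263672, 91.00749969482422), 0.6648149490356445)
jar/oil/left y min 205.0 x [-239.   79.]
```

```bash
python3 -m creep '[[[1,0,-1,0,0,6.2,0],[1,0,0,0,0,0,0],[1,0,0,0,0,0,0],[1,0,0,0,0,0,0],[1,0,0,0,0,0,0],[1,0,0,0,0,0,0],[1,0,0,0,0,0,0],[1,0,0,0,0,0,0]]]' 10
python3 - <<'E'
from h import *
s,p,M=tool();print("fixture mm",p.round(1));print(M.round(3));print("need tool cm",(M.T@(np.array([-77,-215,100])-p)/10).round(2),s["opening"])
f=cv2.imread("pics/scene0.png")[110:290,130:370];cv2.imwrite("pics/crop1.png",cv2.resize(f,None,fx=3.3,fy=3.3))
E
```

```text
t: 0.9
tool_pos: [0.1693, -0.5733, 0.2348]
orientation: [-1.286, 1.077, -1.067]
force: [-0.4, 0.0, 0.4]
opening: 0.0336
fixture mm [-584.6 -613.5  234.8]
[[ 0.006 -0.     1.   ]
 [-1.     0.008  0.006]
 [-0.008 -1.    -0.   ]]
need tool cm [-39.43  13.77  51.01] 0.03355214039988416
```

View pics/crop1.png

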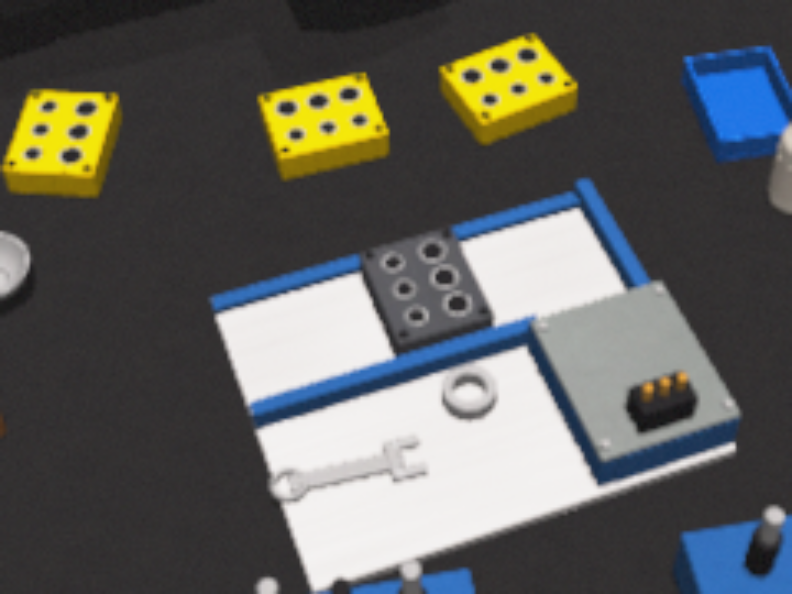

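```bash
python3 -m creep '[[[1,-3,0,3.9,0,0,0],[1,-3,0,3.9,0,0,0],[1,-3,0,3.9,0,0,0],[1,-3,0,3.9,0,0,0],[1,-3,0,3.9,0,0,0],[1,-3,0,3.9,0,0,0],[1,-3,0,3.9,0,0,0],[1,-3,0,3.9,0,0,0]]]'
python3 - <<'E'
from h import *
s,p,M=tool();print("fixture mm",p.round(1));print(M.round(3));print("need tool cm",(M.T@(np.array([-77,-215,100])-p)/10).round(2),s["opening"])
E
```

```text
t: 1.7
tool_pos: [0.434, -0.2781, 0.236]
orientation: [-1.283, 1.082, -1.076]
force: [1.0, -0.6, 0.1]
opening: 0.0004
fixture mm [-271.8 -369.8  236. ]
[[-0.004  0.     1.   ]
 [-1.     0.005 -0.004]
 [-0.005 -1.     0.   ]]
need tool cm [-15.48  13.69  19.41] 0.00043291610523219165
```

```bash
python3 -m creep '[[[1,-2.6,0,3.2,0,0,0],[1,-2.6,0,3.2,0,0,0],[1,-2.6,0,3.2,0,0,0],[1,-2.6,0,3.2,0,0,0],[1,-2.6,0,3.2,0,0,0],[1,-2.6,0.5,3.2,0,0,0],[1,0,4,0,0,0,0],[1,0,3,0,0,0,0]]]'
python3 - <<'E'
from h import *
s,p,M=tool();print("fixture mm",p.round(1));print(M.round(3));print("need tool cm",(M.T@(np.array([-77,-215,33])-p)/10).round(2),s["opening"])
E
```

```text
t: 2.5
tool_pos: [0.6096, -0.0755, 0.1679]
orientation: [-1.279, 1.062, -1.079]
force: [-0.8, 0.1, -0.1]
opening: 0.0006
fixture mm [ -63.  -201.5  167.9]
[[ 0.006  0.015  1.   ]
 [-1.    -0.001  0.006]
 [ 0.001 -1.     0.015]]
need tool cm [ 1.33 13.46 -1.61] 0.0006223264345419096
```

```bash
python3 -m creep '[[[1,1.4,0,-1.4,0,0,0],[1,0,3,0,0,0,0],[1,0,3,0,0,0,0],[1,0,2.5,0,0,0,0],[1,0,0,0,0,0,0],[1,0,0,0,0,0,0],[1,0,0,0,0,0,0],[1,0,0,0,0,0,0]]]'
python3 - <<'E'
from h import *
s,p,M=tool();print("fixture mm",p.round(1));print(M.round(3));print("need tool cm",(M.T@(np.array([-77,-212,33])-p)/10).round(2),s["opening"])
c=optics.read_camera("side");cv2.imwrite("pics/side1.png",cv2.resize(c["frame"][100:300,120:400,::-1],None,fx=2.5,fy=2.5))
E
```

```text
t: 3.3
tool_pos: [0.5985, -0.0902, 0.0778]
orientation: [-1.282, 1.062, -1.074]
force: [0.7, 0.6, -0.5]
opening: 0.0003
fixture mm [ -76.6 -214.    77.8]
[[ 0.01   0.012  1.   ]
 [-1.     0.001  0.01 ]
 [-0.001 -1.     0.012]]
need tool cm [-0.2   4.48 -0.09] 0.00033526756562030134
```

View pics/side1.png

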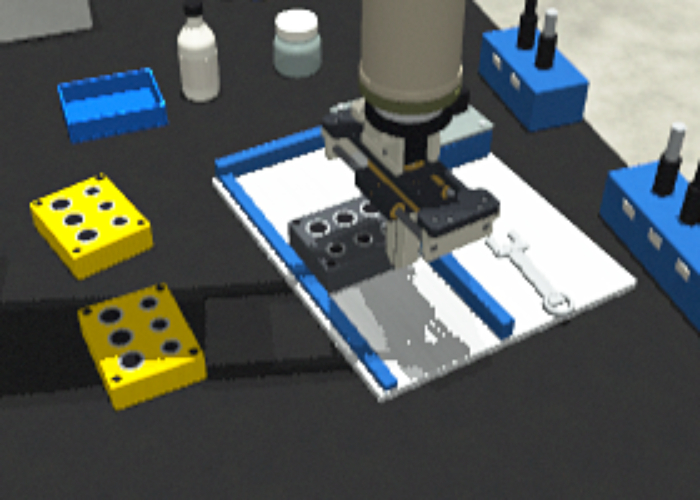

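```bash
python3 -m creep '[[[1,0,2,0,0,0,0],[1,0,1.5,0,0,0,0],[1,0,0.9,0,0,0,0],[1,0,0,0,0,0,0],[1,-0.5,0,0,0,0,0],[1,-0.5,0,0,0,0,0],[1,0,0,0,0,0,0],[1,0,0,0,0,0,0]]]'
python3 - <<'E'
from h import *
s,p,M=tool();print("fixture mm",p.round(1),F.T@s["force"]);print("need tool cm",(M.T@(np.array([-77,-212,33])-p)/10).round(2))
E
```

```text
t: 4.15
tool_pos: [0.6018, -0.0801, 0.0388]
orientation: [-1.278, 1.053, -1.08]
force: [-0.3, -0.1, -0.5]
opening: 0.0005
fixture mm [ -71.6 -204.6   38.8] [-0.26630955 -0.01657068 -0.48507393]
need tool cm [ 0.73  0.58 -0.56]
```

```bash
python3 -m creep '[[[1,0,0.5,-0.5,0,0,0],[1,-0.3,0,0,0,0,0],[1,-0.3,0,0,0,0,0],[1,-0.4,0,0,0,0,0],[1,-0.4,0,0,0,0,0],[1,-0.4,0,0,0,0,0],[1,-0.4,0,0,0,0,0],[1,-0.4,0,0,0,0,0]]]'
cat > st.py <<'E'
from h import *
s,p,M=tool();print("fixture mm",p.round(1),"F",(F.T@s["force"]).round(1));print(M.round(3))
E
python3 st.py
```

```text
t: 4.95
tool_pos: [0.5918, -0.0541, 0.034]
orientation: [-1.277, 1.052, -1.082]
force: [0.1, -1.7, -1.1]
opening: 0.0002
fixture mm [ -76.8 -177.3   34. ] F [-0.2 -1.6 -1.1]
[[ 0.01   0.023  1.   ]
 [-1.    -0.004  0.01 ]
 [ 0.004 -1.     0.023]]
```

```bash
python3 -m creep '[[[1,-0.6,0,0,0,0,0],[1,-0.7,0,0,0,0,0],[1,-0.7,0,0,0,0,0],[1,-0.7,0,0,0,0,0],[1,-0.7,0,0,0,0,0],[1,-0.7,0,0,0,0,0],[1,-0.6,0,0,0,0,0],[1,-0.4,0,0,0,0,0]]]'; python3 st.py; python3 -m creep '[[[1,-0.4,0,0,0,0,0],[1,-0.4,0,0,0,0,0],[1,-0.4,0,0,0,0,0],[1,-0.4,0,0,0,0,0],[1,-0.4,0,0,0,0,0],[1,-0.4,0,0,0,0,0],[1,-0.4,0,0,0,0,0],[1,-0.4,0,0,0,0,0]]]'; python3 st.py
```

```text
t: 5.75
tool_pos: [0.5815, 0.0008, 0.034]
orientation: [-1.277, 1.051, -1.082]
force: [0.5, -0.9, 0.0]
opening: -0.0002
fixture mm [ -77.2 -121.5   34. ] F [ 0.3 -0.9  0. ]
[[ 0.011  0.023  1.   ]
 [-1.    -0.004  0.011]
 [ 0.005 -1.     0.023]]
t: 6.55
tool_pos: [0.5751, 0.0345, 0.034]
orientation: [-1.277, 1.051, -1.082]
force: [0.2, -0.6, 0.8]
opening: 0.0006
fixture mm [-77.5 -87.1  34. ] F [ 0.1 -0.7  0.8]
[[ 0.01   0.023  1.   ]
 [-1.    -0.005  0.011]
 [ 0.005 -1.     0.023]]
```

```bash
cat > blk.py <<'E'
from h import *
for n in("scene","side"):
    c=optics.read_camera(n);Q=fix(cloud(c))*1000;x,y,z=Q[...,0],Q[...,1],Q[...,2];f=c["frame"].astype(int)
    dk=(abs(z-46)<4)&(f.max(-1)<130)&(f.max(-1)-f.min(-1)<30)&(x<-2)&(x>-150)&(abs(y+100)<160)
    dk=biggest(cv2.morphologyEx(dk.astype(np.uint8),cv2.MORPH_OPEN,np.ones((3,3))))
    print(n,dk.sum(),"x",np.percentile(x[dk],[1,50,99]).round(1),"y",np.percentile(y[dk],[1,50,99]).round(1))
    cv2.imwrite(f"pics/{n}_last.png",c["frame"][:,:,::-1])
E
python3 blk.py
```

```text
scene 70 x [-66.8 -42.8 -25.2] y [-55.2 -33.  -18.7]
side 441 x [-133.6 -105.8  -75.1] y [-73.4 -31.8  12.7]
```

```bash
python3 -m creep '[[[1,-0.4,0,0,0,0,0],[1,-0.4,0,0,0,0,0],[1,-0.4,0,0,0,0,0],[1,-0.4,0,0,0,0,0],[1,-0.4,0,0,0,0,0],[1,-0.4,0,0,0,0,0],[1,-0.3,0,0,0,0,0],[1,-0.2,0,0,0,0,0]]]'; python3 st.py; python3 -m creep '[[[1,-0.15,0,0,0,0,0],[1,-0.15,0,0,0,0,0],[1,-0.15,0,0,0,0,0],[1,-0.1,0,0,0,0,0],[1,-0.1,0,0,0,0,0],[1,-0.1,0,0,0,0,0],[1,-0.1,0,0,0,0,0],[1,-0.1,0,0,0,0,0]]]'; python3 st.py
```

```text
t: 7.45
tool_pos: [0.5692, 0.0655, 0.0339]
orientation: [-1.277, 1.051, -1.082]
force: [0.3, -0.6, 0.5]
opening: 0.0001
fixture mm [-77.8 -55.6  33.9] F [ 0.2 -0.6  0.5]
[[ 0.011  0.023  1.   ]
 [-1.    -0.005  0.011]
 [ 0.005 -1.     0.023]]
t: 8.25
tool_pos: [0.5689, 0.0664, 0.0341]
orientation: [-1.286, 1.045, -1.094]
force: [1.4, -6.0, 0.7]
opening: 0.0006
fixture mm [-78.  -54.6  34.1] F [ 0.3 -6.1  0.7]
[[ 0.009  0.023  1.   ]
 [-1.    -0.018  0.009]
 [ 0.019 -1.     0.023]]
```

```bash
python3 -m creep '[[[1,1.2,0,0,0,0,0],[0.6,0,-4,0,0,0,0],[0.6,0,-2.5,0,0,0,0],[0.6,0,0,0,1,0,0.5],[0.6,-3.2,0,-3.5,0,0,0],[0.6,-3.2,0,-3.5,0,0,0],[0.6,0,0,-3,0,0,0],[0.6,0,0,0,0,0,0]]]'; python3 st.py; python3 blk.py
```

```text
t: 9.05
tool_pos: [0.4541, 0.0976, 0.0902]
orientation: [-1.265, 1.045, -1.09]
force: [0.1, -0.5, -0.6]
opening: 0.0372
fixture mm [-185.5   -3.6   90.2] F [ 0.1 -0.5 -0.6]
[[ 0.007  0.037  0.999]
 [-1.    -0.005  0.007]
 [ 0.005 -0.999  0.037]]
scene 74 x [-114.5  -99.7  -88.2] y [-38.9 -10.2  14.1]
side 459 x [-133.1  -81.9  -28.5] y [-41.8 -12.7  37.4]
```

View pics/side_last.png

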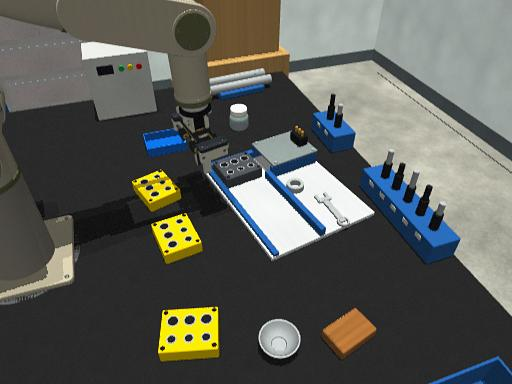

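```bash
python3 -m creep '[[[0.6,-0.5,0,0,-2.1,0,0],[0.6,0,2,0,0,0,0],[0.6,0,1.8,0,0,0,0],[0.6,0,1,0,0,0,0],[0.6,0,0,0,0,0,0],[0.6,0,0,1,0,0,0],[0.6,0,0,1,0,0,0],[0.6,0,0,0,0,0,0]]]'; python3 st.py
```

```text
t: 9.95
tool_pos: [0.4872, 0.1045, 0.0447]
orientation: [-1.282, 1.065, -1.084]
force: [-0.4, 0.7, 0.6]
opening: 0.0373
fixture mm [-151.6   -2.7   44.7] F [-0.3  0.8  0.6]
[[ 0.002  0.013  1.   ]
 [-1.    -0.004  0.002]
 [ 0.004 -1.     0.013]]
```

```bash
python3 -m creep '[[[0.6,-0.4,0.4,0,0,0,0],[0.6,0,0,0.3,0,0,0],[0.6,0,0,0.3,0,0,0],[0.6,0,0,0.3,0,0,0],[0.6,0,0,0.3,0,0,0],[0.6,0,0,0.3,0,0,0],[0.6,0,0,0.3,0,0,0],[0.6,0,0,0.3,0,0,0]]]'; python3 st.py
```

```text
t: 10.75
tool_pos: [0.508, 0.1127, 0.0412]
orientation: [-1.283, 1.066, -1.084]
force: [-1.1, -0.7, 0.5]
opening: 0.0374
fixture mm [-129.7    1.7   41.2] F [-1.2 -0.5  0.5]
[[ 0.002  0.011  1.   ]
 [-1.    -0.005  0.002]
 [ 0.005 -1.     0.011]]
```

```bash
python3 -m creep '[[[0.6,0,0,0.5,0,0,0],[0.6,0,0,0.6,0,0,0],[0.6,0,0,0.6,0,0,0],[0.6,0,0,0.6,0,0,0],[0.6,0,0,0.6,0,0,0],[0.6,0,0,0.5,0,0,0],[0.6,0,0,0.3,0,0,0],[0.6,0,0,0,0,0,0]]]'; python3 st.py; python3 blk.py
```

```text
t: 11.55
tool_pos: [0.5485, 0.1201, 0.0414]
orientation: [-1.282, 1.066, -1.084]
force: [-0.2, -0.7, 0.1]
opening: 0.0371
fixture mm [-88.6   1.8  41.4] F [-0.3 -0.7  0.1]
[[ 0.002  0.012  1.   ]
 [-1.    -0.004  0.002]
 [ 0.004 -1.     0.012]]
scene 172 x [-77.8 -39.9 -20.4] y [-40.   -6.1  42.6]
side 161 x [-78.6 -44.7  -4. ] y [-42.5 -31.4  -7.5]
```

```bash
python3 -m creep '[[[0.6,0,0,0.3,0,0,0],[0.6,0,0,0.3,0,0,0],[0.6,0,0,0.3,0,0,0],[0.6,0,0,0.3,0,0,0],[0.6,0,0,0.3,0,0,0],[0.6,0,0,0.2,0,0,0],[0.6,0,0,0.1,0,0,0],[0.6,0,0,0.1,0,0,0]]]'; python3 st.py;  python3 -m creep '[[[0.6,0,0,0.1,0,0,0],[0.6,0,0,0.1,0,0,0],[0.6,0,0,0.1,0,0,0],[0.6,0,0,0.1,0,0,0],[0.6,0,0,0.1,0,0,0],[0.6,0,0,0.1,0,0,0],[0.6,0,0,0.1,0,0,0],[0.6,0,0,0.1,0,0,0]]]'; python3 st.py
```

```text
t: 12.45
tool_pos: [0.5675, 0.1236, 0.0413]
orientation: [-1.283, 1.067, -1.083]
force: [-1.4, 0.6, 1.1]
opening: 0.0373
fixture mm [-69.3   1.9  41.3] F [-1.3  0.9  1.1]
[[ 0.002  0.01   1.   ]
 [-1.    -0.004  0.002]
 [ 0.004 -1.     0.01 ]]
t: 13.25
tool_pos: [0.5758, 0.1251, 0.0414]
orientation: [-1.284, 1.067, -1.083]
force: [-1.3, -0.4, -0.7]
opening: 0.0372
fixture mm [-60.8   1.9  41.4] F [-1.3 -0.2 -0.7]
[[ 0.002  0.01   1.   ]
 [-1.    -0.004  0.002]
 [ 0.004 -1.     0.01 ]]
```

```bash
python3 -m creep '[[[0.6,0,0,0.1,0,0,0],[0.6,0,0,0.1,0,0,0],[0.6,0,0,0.1,0,0,0],[0.6,0,0,0.1,0,0,0],[0.6,0,0,0.1,0,0,0],[0.6,0,0,0.1,0,0,0],[0.6,0,0,0.1,0,0,0],[0.6,0,0,0.1,0,0,0]]]'; python3 st.py
```

```text
t: 14.05
tool_pos: [0.5844, 0.1266, 0.0414]
orientation: [-1.284, 1.067, -1.083]
force: [-1.5, 0.4, -1.1]
opening: 0.0372
fixture mm [-52.1   1.9  41.4] F [-1.4  0.6 -1.1]
[[ 0.002  0.01   1.   ]
 [-1.    -0.004  0.002]
 [ 0.004 -1.     0.01 ]]
```

```bash
python3 -m creep '[[[0.6,0,0,0.1,0,0,0],[0.6,0,0,0.1,0,0,0],[0.6,0,0,0.1,0,0,0],[0.6,0,0,0.1,0,0,0],[0.6,0,0,0.1,0,0,0],[0.6,0,0,0.1,0,0,0],[0.6,0,0,0.1,0,0,0],[0.6,0,0,0.1,0,0,0]]]'; python3 st.py
```

```text
t: 14.85
tool_pos: [0.5929, 0.1282, 0.0414]
orientation: [-1.284, 1.067, -1.083]
force: [-1.4, -0.4, -0.4]
opening: 0.0372
fixture mm [-43.4   1.9  41.4] F [-1.4 -0.1 -0.4]
[[ 0.002  0.01   1.   ]
 [-1.    -0.004  0.002]
 [ 0.004 -1.     0.01 ]]
```

```bash
python3 -m creep '[[[0.6,0,0,0.1,0,0,0],[0.6,0,0,0.1,0,0,0],[0.6,0,0,0.1,0,0,0],[0.6,0,0,0.1,0,0,0],[0.6,0,0,0.1,0,0,0],[0.6,0,0,0.1,0,0,0],[0.6,0,0,0.1,0,0,0],[0.6,0,0,0.1,0,0,0]]]'; python3 st.py
```

```text
t: 15.65
tool_pos: [0.6015, 0.1298, 0.0414]
orientation: [-1.284, 1.067, -1.083]
force: [-1.7, -0.5, -0.8]
opening: 0.0373
fixture mm [-34.7   1.9  41.4] F [-1.8 -0.2 -0.8]
[[ 0.002  0.01   1.   ]
 [-1.    -0.004  0.002]
 [ 0.004 -1.     0.01 ]]
```

```bash
python3 -m creep '[[[0.6,0,0,0.1,0,0,0],[0.6,0,0,0.1,0,0,0],[0.6,0,0,0.1,0,0,0],[0.6,0,0,0.1,0,0,0],[0.6,0,0,0.1,0,0,0],[0.6,0,0,0.1,0,0,0],[0.6,0,0,0.1,0,0,0],[0.6,0,0,0.1,0,0,0]]]'; python3 st.py
```

```text
t: 16.45
tool_pos: [0.6089, 0.1311, 0.0412]
orientation: [-1.286, 1.069, -1.082]
force: [-8.9, -1.2, 4.1]
opening: 0.0372
fixture mm [-27.2   2.   41.2] F [-9.   0.4  4.1]
[[ 0.002  0.007  1.   ]
 [-1.    -0.004  0.002]
 [ 0.004 -1.     0.007]]
```

```bash
python3 -m creep '[[[0.6,0,0,0.1,0,0,0],[0.6,0,0,0.1,0,0,0],[0.6,0,0,0.1,0,0,0],[0.6,0,0,0,0,0,0],[0.6,0,0,0,0,0,0],[0.6,0,0,0,0,0,0],[0.6,0,0,0,0,0,0],[0.6,0,0,0,0,0,0]]]'; python3 st.py; python3 blk.py
```

```text
t: 17.25
tool_pos: [0.6089, 0.1312, 0.0405]
orientation: [-1.292, 1.074, -1.079]
force: [-2.1, -0.5, -0.4]
opening: 0.0376
fixture mm [-27.2   2.   40.5] F [-2.2 -0.2 -0.4]
[[ 0.002 -0.     1.   ]
 [-1.    -0.004  0.002]
 [ 0.004 -1.    -0.   ]]
scene 9 x [-19.4 -15.7 -11.8] y [-24.1 -20.6 -15.8]
side 26 x [-16.9  -9.9  -2.3] y [-41.1 -33.2 -18.9]
```

```bash
python3 -m creep '[[[0.6,0,0,0,0,0,0],[0.6,0,0,0,0,0,0],[0.6,0,0,0,0,0,0],[0.6,0,0,0,0,0,0],[0.6,0,0,0,0,0,0],[0.6,0,0,0.1,0,0,0],[0.6,0,0,0.15,0,0,0],[0.6,0,0,0.15,0,0,0]]]'; python3 st.py
```

```text
t: 18.15
tool_pos: [0.6089, 0.1312, 0.0398]
orientation: [-1.299, 1.079, -1.075]
force: [-9.3, -1.8, 5.2]
opening: 0.0374
fixture mm [-27.2   2.1  39.8] F [-9.5 -0.1  5.2]
[[ 0.002 -0.009  1.   ]
 [-1.    -0.004  0.002]
 [ 0.004 -1.    -0.009]]
```

```bash
python3 -m creep '[[[0.6,0,0,-1,0,0,0],[0.6,0,0,-2,0,0,0],[0.6,0,0,-2,0,0,0],[0.6,0,-3,0,0,0,0],[0.6,0,-4,-2,0,0,0],[0.6,0,-4,-4,0,0,0],[0.6,0,0,-4,0,0,0],[0.6,0,0,0,0,0,0]]]'; python3 st.py
python3 - <<'E'
from h import *
import blk
c=optics.read_camera("side");cv2.imwrite("pics/side_end.png",cv2.resize(c["frame"][60:260,130:400,::-1],None,fx=2.9,fy=2.9))
E
```

```text
t: 18.95
tool_pos: [0.4631, 0.1052, 0.1492]
orientation: [-1.296, 1.077, -1.076]
force: [0.4, 0.3, -1.2]
opening: 0.0371
fixture mm [-175.3    2.3  149.2] F [ 0.4  0.3 -1.2]
[[ 0.002 -0.006  1.   ]
 [-1.    -0.004  0.002]
 [ 0.004 -1.    -0.006]]Traceback (most recent call last):
  File "<stdin>", line 2, in <module>
  File "blk.py", line 5, in <module>
    dk=biggest(cv2.morphologyEx(dk.astype(np.uint8),cv2.MORPH_OPEN,np.ones((3,3))))
  File "h.py", line 14, in biggest
    return l==1+np.argmax(s[1:,4])
                ~~~~~~~~~^^^^^^^^^
    return _wrapfunc(a, 'argmax', axis=axis, out=out, **kwds)
    return bound(*args, **kwds)
ValueError: attempt to get argmax of an empty sequence
```

Run:
```python
from h import *
c=optics.read_camera("side");cv2.imwrite("pics/side_end.png",cv2.resize(c["frame"][60:260,130:400,::-1],None,fx=2.9,fy=2.9))
Q=fix(cloud(c))*1000;x,y,z=Q[...,0],Q[...,1],Q[...,2];f=c["frame"].max(-1)
m=(abs(z-46)<4)&(f<130)&(x>-60)&(x<-1)&(abs(y)<47)
print(m.sum(),np.percentile(x[m],[2,50,98]).round(1),np.percentile(y[m],[2,98]).round(1))
p=Q[m]
for a in range(-45,45,15):
    k=(p[:,1]>a)&(p[:,1]<=a+15)
    if k.sum():print(a,p[k,0].min().round(1))
```

```text
107 [-17.6 -11.   -1.8] [-40.6  43.6]
-45 -17.6
-30 -17.3
-15 -17.6
0 -17.6
15 -17.6
30 -18.2
```

View pics/side_end.png

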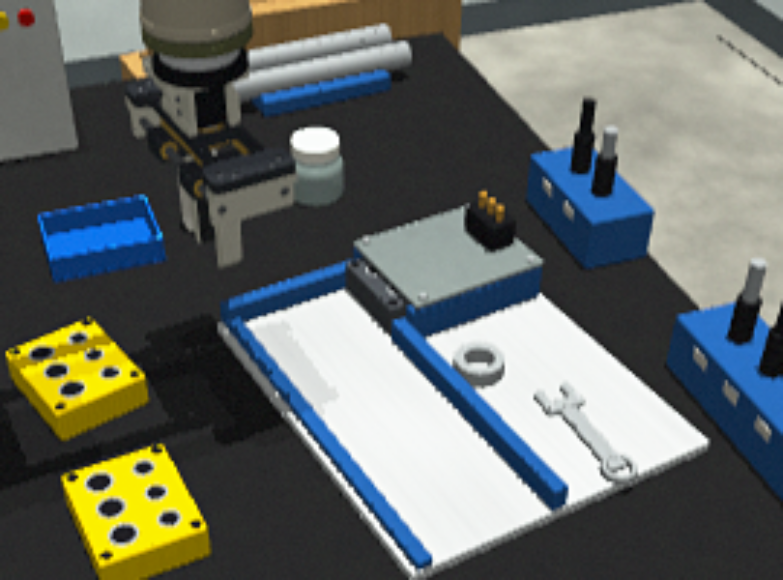

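```bash
python3 -c "
from plant import robot; print(robot.close_job())"
```

```text
the job is handed in; nothing more can be done
None
```

The block is in the channel under the hood and, by every check I had, seated against the hidden stop. The job was handed in at about 19 s of the 64 s allowed.

- **Cross lane:** I slid the block left until it met the end wall, felt at 6 N. The camera then put its centre at about y = +3 mm.
- **Push into the hood:** I pushed from behind with two partly opened fingers, in 1 mm steps over the last stretch. The force stayed at 1–2 N until it rose to 9 N at the stop.
- **Confirming the stop:** I pushed twice more in small steps. The force read 9.5 N at the end of the second push, below the 25 N the clamp stands, and the tool did not move forward, so the stop did not slip at those readings. I only read the force at the end of each call, so brief peaks in between are not known.
- **Final camera check:** The block's rear face is at x = -17.6 mm and square to the channel within about 0.01 rad. That puts its leading face at about x = 92 mm, inside the stop's 55–95 mm range. The gripper is well clear of everything. The bystanders in the last picture look unmoved, but the oil, case and dish were outside it or hidden.

No check failed at the end. Early on, two scene-camera fits were thrown off: one by the neighbouring tool racks, the other by stray points in the block's outline. The fixture and block positions used were redone from both cameras and agreed with the given sizes to a few mm. The stop itself was only felt, never seen.

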